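# Turn the instruction leaf and hold the book open

### The job

In the small instruction book on the bench, turn the propped-up leaf over the spine, by pushing it with the fingertips or the outside of the fingers without gripping it, and hold it down flat on the far side of the book. The binding is springy and would lift the leaf again, so finish while still pressing it down gently with the fingers. Leave the other leaf lying where it is and do not disturb the parts lying about.

Things in the scene. Friction and masses are not known exactly. Their poses are not given: they have to be found in the camera images.
- book: Base of a small open instruction book: grey plate 184 x 120 x 9 mm fixed on a riser block 160 x 100 mm whose height (0 to 40 mm) varies. Origin: centre of the plate's underside. Its y axis runs along the spine; x points across the spine from the near half (where the leaf starts) to the far half (where it must lie). On the far half lie turned white pages, 78 x 106 mm, top 19 mm above the origin.
- spine (a point): middle of the hinge line of the propped-up leaf, 23 mm above the base's origin; the hinge runs along the book's y axis between two steel lugs, rising 5 mm above it, 56 mm to either side. The leaf lies through the hinge line, so flat on the far side its top is 2 mm above this point.
- leaf (a joint): angle of the propped-up leaf: 0 flat on the near half, 1.57 upright, 3.14 flat on the far half (stop). Starts at 0.5 to 1.05. The hinge is stiff and springy: between about 0.5 and 1.1 the leaf stays where left, beyond that it pushes back; let go at 3.14 it rises to about 1.6. Holding it flat takes 1.5 to 3 N at 65 mm from the hinge.
- leaf_tab (a point): middle of the index tab of the propped-up leaf, 94 mm from the hinge line, in the leaf's mid-plane. The leaf is a rigid white board 4 mm thick, 106 mm along the spine, reaching 88 mm from the hinge line; the tab, 30 mm wide in the middle of its free edge, reaches 100 mm.
- lower_leaf (a joint): angle of the other leaf, which lies flat on the near half (0) beneath the propped-up one, its top 17 mm above the base's origin. Same size, but its tab is 36 mm off centre towards the book's +y. It turns freely about a line 8.5 mm below the other hinge and must stay lying.
- capacitor_mid (a point): centre of a loose standing capacitor, 22 mm across, 40 mm high, to be left alone
- terminal_mid (a point): centre of a loose terminal block, 21 x 60 x 20 mm, to be left alone
- sink_mid (a point): centre of a loose finned heat sink, 30 x 50 x 22 mm, to be left alone

How it is judged:
On the way:
1. the propped-up leaf is pushed past upright by the fingers (value of joint leaf above 1.75 rad and contact force between the fingers and leaf above 0.1 N), for 0.05 s.
At the end, for the whole second after the job is handed in: the leaf lies flat on the far side (within 0.14 rad) with the fingers still pressing on it (0.5 to 25 N), the lower leaf lies flat on the near side (within 0.1 rad), and the capacitor, terminal block and heat sink are within 20 mm of where they were (value of joint leaf above 3 rad and contact force between the fingers and leaf between 0.5 and 25 N and value of joint lower_leaf below 0.1 rad and distance of each of capacitor_mid, terminal_mid, sink_mid from where it was at the start of the episode below 0.02 m); the arm keeps its last pose, push and grip.
It fails at once if the leaf is squeezed or pressed with more than 40 N (contact force between the fingers and leaf above 40 N).
It fails at once if the lower leaf is lifted by more than 0.35 rad (value of joint lower_leaf above 0.35 rad).
It fails at once if the standing capacitor is pushed, lifted or tipped (distance of capacitor_mid from where it was at the start of the episode above 0.02 m or angle between capacitor_mid's own z axis and vertical above 0.4 rad).
It fails at once if the terminal block is pushed, lifted or tipped (distance of terminal_mid from where it was at the start of the episode above 0.02 m or angle between terminal_mid's own z axis and vertical above 0.4 rad).
It fails at once if the heat sink is pushed, lifted or tipped (distance of sink_mid from where it was at the start of the episode above 0.02 m or angle between sink_mid's own z axis and vertical above 0.4 rad).
It also fails if it takes over 38 s, if anything falls off the work surface, if the arm or the gripper's body presses on something with over 40 N, if the wrist force passes 120 N, or if a joint passes its speed limit or range.

### The arm

A 7-joint arm with a two-finger parallel gripper is mounted at the origin on a cart in front of the work surface, level with it; the furniture and walls round the work are solid. World frame = base frame: x ahead of the robot, y to its left, z up, the work surface at z = 0. Lengths are in m, angles in rad, forces in N, time in s.
With the tool pointing down it reaches from about 0.425 to 0.95 m from the base axis. Payload 4.7 kg.
Tool frame: the origin (TCP) lies between the finger pads; the fingertips stand 22 mm ahead of it and the grasp point (between the pads) lies 3 mm ahead of it (robot.finger_overhang is the distance from the TCP to the fingertips, in m); z points along the fingers, y is the line along which they close (so a half turn about z gives the same grasp; the last joint's range is limited). The gripper opens to 85 mm and grips with 20 to 120 N. Pads are 22 mm wide; open, the fingers measure 114 mm over their backs; the gripper's body (76 mm by 85 mm) begins 54 mm behind the grasp point. The pads swing forward as they close: fully open they stand 13 mm farther back than shut.
Start: joints at [1.087, 0.469, -0.049, 1.532, 0.024, 1.141, -0.082], TCP at [0.297, -0.606, 0.229] pointing down, gripper open.
Joint ranges: [-2.59, 2.59], [-0.33, 1.99], [-1.39, 1.29], [0.1, 2.45], [-1.04, 4.18], [0.21, 1.99], [-2.66, 2.66]. Speed limits (rad/s): [2.57, 2.57, 3.14, 3.14, 3.14, 3.14, 3.14].

### API

Orientations are given as a rotation vector (axis times angle).
In Python, from cell import robot gives the robot as it stands. The module is installed in compiled form; this text tells all that it offers.
- The arm moves only by the tool carry_out, never from a script. Its argument "moves" is a list of rows, each a list of 7 numbers: the turn, a rotation vector about the tool's x, y, z in degrees, then the shift along the tool's x, y, z in mm, then the opening, from 0 (shut) to 1 (fully open). In form: [[rx, ry, rz, x, y, z, claw], ...]. A call has 1 to 10 rows; each row is the pose to reach, as a shift and turn from the pose commanded when the call began, along the tool's axes at that moment; what a row does not reach only later rows make up. A row lasts 1/8 s, in which the tool goes at most 62.5 mm and 10.7 degrees, less where a joint would pass 70% of its speed; a pose out of reach is approached as far as the arm can. A call with a gripper value outside its range is refused whole. The fingers move at their own pace and stop on an object; the grip force is fixed at half the most. Time passes only in rows, so rows that repeat a pose let the fingers close. It gives the time, the measured TCP pose, the force, the opening and the grip force at its end, in the units of the state.
- robot.observe(): the state, without advancing time (a new reading comes with each control period).
- robot.read_camera(name): name is "scene" or "side" or "wrist"; returns (picture, depth): 384x512x3 uint8, red, green, blue; 384x512 float32, m along the optical axis (not along the pixel's ray), 0 where there is no reading.
- robot.get_calibration(name): a dict with "fx", "fy", "cx", "cy" (pixels), "dist_coeffs" ([k1, k2, p1, p2, k3] as OpenCV has them; the pictures are not rectified), "R" (3x3) and "t" (3): a world point X has camera coordinates R X + t. Camera axes: x right, y down, z forward; pixel columns grow to the right and rows downward; lengths in m; the calibration is good to about 2 mm. A picture is of the moment at which its call begins: read the wrist's pose just before it. get_calibration takes no time and is no camera call; for the wrist camera it gives the pose at the moment of the call.
- robot.job_done(): hands the job in; it is judged then, once.
The state is a dict: "t": time; "joint_pos": joint angles; "joint_velocities": joint speeds; "tau": joint torques, N m; "position": TCP position; "eef_rot": TCP orientation; "contact_force": force on the tool from outside, world axes, zero at the start; "moment": the same for the moment, N m; "opening": opening from 0.0 (shut) to 1.0 (fully open); "finger_force": force on a finger pad.
Only numpy, scipy, OpenCV 4.12 (cv2) and the standard library are available. Lean on these libraries where they do the work, as an engineer would, in place of code of your own. Each camera call takes 0.05 s, during which the arm holds its last target. There are 200 camera calls.

## Working session

There is one attempt and no reset: what is moved stays moved. The work goes in short steps, Python scripts to look and compute and a tool call to move; the robot and the scene stay as the last step left them, time stands still between calls to the robot, and variables do not carry over. Pictures are saved under pics/ and viewed, at most 10 in all, crops included, and the job is handed in when it is done.

Besides the shell and the picture viewer there is one more tool, called after "Request:" by a JSON object that holds its "method" and its "body", one argument or row to a line. carry_out: Moves the arm, as the interface text tells. Its arguments: {"type":"object","properties":{"moves":{"type":"array"}},"required":["moves"]}

```bash
mkdir -p pics
cat > h.py <<'E'
import numpy as np, cv2
from cell import robot
def grab(name,fn=None):
    c=robot.get_calibration(name); im,d=robot.read_camera(name)
    if fn: cv2.imwrite('pics/'+fn,im[:,:,::-1])
    return c,im,d
def cloud(c,d):
    K=np.array([[c['fx'],0,c['cx']],[0,c['fy'],c['cy']],[0,0,1.]])
    h,w=d.shape; u,v=np.meshgrid(np.arange(w),np.arange(h))
    p=cv2.undistortPoints(np.stack([u,v],-1).reshape(-1,1,2).astype(float),K,np.array(c['dist_coeffs'])).reshape(h,w,2)
    X=np.dstack([p,np.ones((h,w))])*d[...,None]
    W=(X-np.array(c['t']))@np.array(c['R']); W[d==0]=np.nan
    return W
E
python3 - <<'E'
from h import *
s=robot.observe(); print(s)
a=[]
for n in('scene','side'):
    c,im,d=grab(n); np.savez(n+'.npz',W=cloud(c,d),im=im); a.append(im[:,:,::-1]); print(n,c['t'],-np.array(c['R']).T@c['t'])
cv2.imwrite('pics/a.png',a[0]);cv2.imwrite('pics/b.png',a[1])
E
```

```text
{'t': 0.0, 'joint_pos': array([ 1.08711453,  0.46944284, -0.04855843,  1.53366678,  0.02411571,
        1.14099845, -0.0822973 ]), 'joint_velocities': array([ 0.00056154,  0.00144138,  0.00042799,  0.00117417,  0.00189213,
       -0.00057766,  0.00024777]), 'tau': array([ 4.40895174e-04, -5.10308683e+01, -4.64881060e-02, -2.37716317e+01,
        1.06852484e-02,  7.41057418e-03,  1.96157117e-06]), 'position': array([ 0.2962389 , -0.60588198,  0.22837186]), 'eef_rot': array([-3.05891184e+00, -7.07822905e-01,  8.36215430e-04]), 'contact_force': array([ 1.1487971 , -0.06570765, -0.02197599]), 'moment': array([0.0067625 , 0.05748631, 0.03114759]), 'finger_force': 0.0, 'opening': 1.0011963968587805}
scene [0.55030203 0.19944968 1.06536915] [0.15771466 0.77814391 0.92045752]
side [-0.53154387  0.18048484  0.81129288] [ 0.40388745 -0.73487673  0.51975081]
```

View pics/a.png

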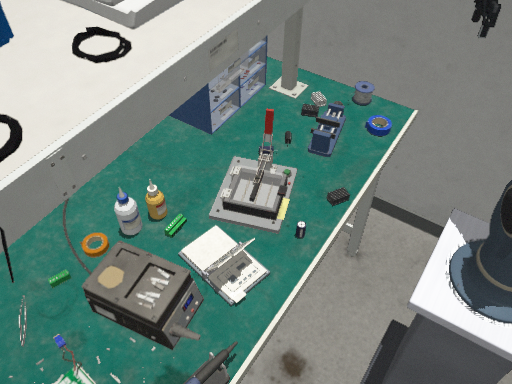

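View pics/b.png

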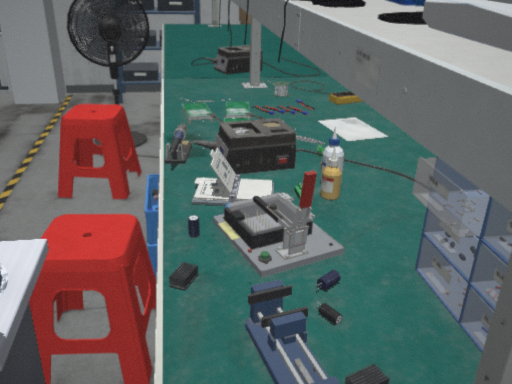

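The scene view shows the book at about (224,262), its leaf standing edge-on near (235,255). The capacitor is at (300,229), the heat sink at (338,196), and the soldering station just left of the book at (145,290). In the side view the propped leaf is at (224,175).

Run:
```python
from h import *
z=np.load('scene.npz');W=z['W'];im=z['im']
for n,p in dict(cap=(300,224),sink=(338,194),green=(176,225),station=(145,280),iron=(205,365),st_r=(200,300),handle=(185,332),shelf=(200,60),fix=(255,185),red=(268,115)).items(): print(n,W[p[1],p[0]].round(3))
b=W[215:305,172:275].reshape(-1,3); 
print(np.histogram(b[:,2],bins=np.arange(-.01,.16,.005)))
s=np.load('side.npz');Ws=s['W']
for n,p in dict(leaf=(224,165),leaftop=(213,152),white=(255,188),near=(207,190),cap=(193,220)).items(): print(n,Ws[p[1],p[0]].round(3))
cv2.imwrite('pics/c.png',np.hstack([cv2.resize(im[210:310,170:280,::-1],(400,364)),cv2.resize(s['im'][140:215,180:290,::-1],(400,364))]))
```

```text
cap [0.438 0.136 0.038]
sink [ 0.41  -0.016  0.019]
green [0.695 0.284 0.011]
station [0.614 0.469 0.086]
iron [0.417 0.533 0.055]
st_r [0.519 0.419 0.023]
handle [0.485 0.505 0.062]
shelf [0.718 0.114 0.37 ]
fix [0.577 0.116 0.073]
red [ 0.621 -0.008  0.186]
(array([  19, 2212, 1433,  409,  654, 2510,  715,   90,   51,   39,   36,
         36,   32,   45,   56,   60,   85,  109,   40,   65,   50,  101,
        133,  254,    1,    0,    0,    0,    0,    0,    0,    0,    0]), array([-0.01 , -0.005,  0.   ,  0.005,  0.01 ,  0.015,  0.02 ,  0.025,
        0.03 ,  0.035,  0.04 ,  0.045,  0.05 ,  0.055,  0.06 ,  0.065,
        0.07 ,  0.075,  0.08 ,  0.085,  0.09 ,  0.095,  0.1  ,  0.105,
        0.11 ,  0.115,  0.12 ,  0.125,  0.13 ,  0.135,  0.14 ,  0.145,
        0.15 ,  0.155]))
leaf [0.517 0.326 0.067]
leaftop [0.491 0.32  0.103]
white [0.587 0.296 0.018]
near [0.475 0.303 0.016]
cap [0.434 0.125 0.038]
```

View pics/c.png

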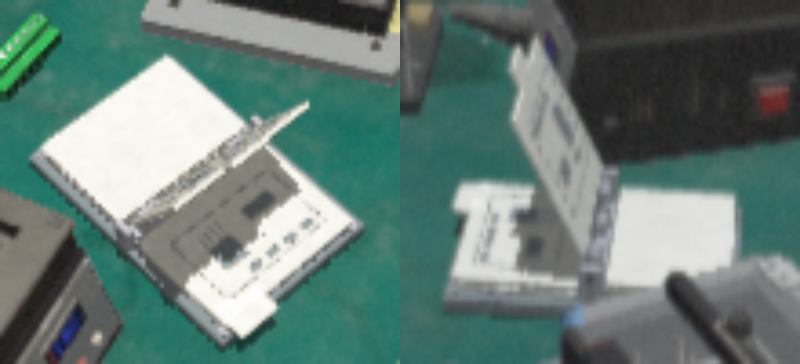

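The crop shows the white far pages, the lugs at both spine ends, and the leaf standing at about 60°. The riser is close to 0. I'll fit the plate and leaf next.

Run:
```python
from h import *
W=np.load('scene.npz')['W'];im=np.load('scene.npz')['im'];Ws=np.load('side.npz')['W']
ims=np.load('side.npz')['im']
for nm,w,i,r in(('scene',W,im,(slice(215,305),slice(172,275))),('side',Ws,ims,(slice(140,205),slice(185,290)))):
    b=w[r].reshape(-1,3);col=i[r].reshape(-1,3).astype(int)
    ng=~((col[:,1]>col[:,0]+15))
    m=ng&(b[:,2]>.003)&(b[:,2]<.027)&(b[:,0]>.42)&(b[:,0]<.68)&(b[:,1]>.2)&(b[:,1]<.42)
    q=b[m]; rect=cv2.minAreaRect((q[:,:2]*1000).astype(np.float32)); print(nm,m.sum(),rect,cv2.boxPoints(rect).round(0).tolist())
    pg=ng&(b[:,2]>.014)&(b[:,2]<.024)&(col.min(1)>200)
    print('page z',np.median(b[pg,2]))
    l=b[(b[:,2]>.04)&(b[:,2]<.13)&(b[:,0]>.42)&(b[:,0]<.66)&(b[:,1]>.24)&(b[:,1]<.4)]
    cen=np.median(l,0)
    for _ in range(5):
        n=np.linalg.svd(l-cen,full_matrices=False)[2][2]; k=abs((l-cen)@n)<.006; l=l[k];cen=l.mean(0)
    n*=np.sign(n[2]) or 1
    print('leaf',len(l),'c',cen.round(4),'n',n.round(3),'heading deg',np.degrees(np.arctan2(n[1],n[0])),'tilt',np.arctan2(np.hypot(*n[:2]),n[2]),l.min(0),l.max(0), 'z23 line off', )
    np.savez(nm+'l.npz',l=l)
for n in(W,):
    for nm,r in dict(cap=(215,240,290,312),sink=(183,206,325,352)).items():
        b=n[r[0]:r[1],r[2]:r[3]].reshape(-1,3);b=b[b[:,2]>.01];print(nm,np.percentile(b,[3,97],0).round(3))
```

```text
scene 3609 ((550.5484008789062, 306.0153503417969), (168.46949768066406, 239.7516326904297), 61.350433349609375) [[405.0, 290.0], [615.0, 175.0], [696.0, 322.0], [486.0, 437.0]]
page z 0.018094310804118004
leaf 241 c [0.5056 0.3202 0.0817] n [ 0.804 -0.181  0.566] heading deg -12.69084335327246 tilt 0.9686968628286895 [0.48148595 0.26092914 0.04058057] [0.54058501 0.36894465 0.10958714] z23 line off
side 1847 ((557.5640258789062, 337.0245361328125), (194.35520935058594, 218.61651611328125), 82.4698257446289) [[436.0, 255.0], [653.0, 226.0], [679.0, 419.0], [462.0, 448.0]]
page z 0.016885346387032974
leaf 496 c [0.5087 0.3047 0.0711] n [ 0.813 -0.192  0.55 ] heading deg -13.28860505220937 tilt 0.9881159790519741 [0.48196495 0.25320879 0.04025107] [0.5401987  0.39959717 0.10697886] z23 line off
cap [[0.424 0.128 0.012]
 [0.444 0.147 0.041]]
sink [[ 0.389 -0.039  0.012]
 [ 0.43   0.009  0.023]]
```

Run:
```python
from h import *
W=np.load('scene.npz')['W'];im=np.load('scene.npz')['im']
r=(slice(215,305),slice(172,275)); g=im[r].astype(int); z=W[r][...,2]
m=((g.min(2)>205)&(z>.012)&(z<.026)).astype(np.uint8)
n,lab,st,_=cv2.connectedComponentsWithStats(cv2.erode(m,np.ones((2,2))))
for i in range(1,n):
    if st[i,4]<80: continue
    p=W[r][lab==i]; rc=cv2.minAreaRect((p[:,:2]*1000).astype(np.float32)); print(st[i],rc)
a=np.radians(-13);ex=np.array([np.cos(a),np.sin(a)]);ey=np.array([-ex[1],ex[0]])
for nm in('scene','side'):
    l=np.load(nm+'l.npz')['l']; u=l[:,:2]@ex;v=l[:,:2]@ey
    k=np.polyfit(l[:,2],u,1); print(nm,'u at z=.025:',np.polyval(k,.025),'top u',np.polyval(k,l[:,2].max()),np.percentile(v,[2,98]),l[:,2].max())
p=W[r].reshape(-1,3);gg=g.reshape(-1,3); ng=(gg[:,1]<gg[:,0]+15)&(p[:,2]>.004)&(p[:,2]<.026); u=p[:,:2]@ex;v=p[:,:2]@ey
for lo in np.arange(.38,.6,.02):
    k=ng&(u>lo)&(u<lo+.02)&(v>.34)&(v<.52)
    if k.sum()>20: print(round(lo,2),k.sum(),np.percentile(v[k],[1,99]).round(3),np.median(p[k,2]).round(3))
for lo in np.arange(.36,.48,.02):
    k=ng&(v>lo)&(v<lo+.02)&(u>.34)&(u<.6)
    if k.sum()>20: print('v',round(lo,2),k.sum(),np.percentile(u[k],[1,99]).round(3))
# obstacle heights by the book
for nm in('scene','side'):
    w=np.load(nm+'.npz')['W'].reshape(-1,3);u=w[:,:2]@ex;v=w[:,:2]@ey
    k=(w[:,2]>.03)&(u>.3)&(u<.65)&(v>.2)&(v<.65)&(w[:,2]<.6)
    H,_,_=np.histogram2d(u[k],v[k],bins=[np.arange(.3,.66,.05),np.arange(.2,.66,.05)],weights=None)
    for i in range(7): print([ (round(float(np.max(w[k&(u//.05==i+6)&(v//.05==j+4),2],initial=0)),2)) for j in range(9)])
```

```text
[  11   12   54   43 1140] ((583.9825439453125, 296.875244140625), (104.17677307128906, 75.33393096923828), 77.57205200195312)
[ 51  40  43  47 512] ((474.7244567871094, 320.8179931640625), (107.95509338378906, 54.98516845703125), 86.52217102050781)
scene u at z=.025: 0.45942137553499873 top u 0.4015162242206885 [0.3700145  0.47295335] 0.10958713539874794
side u at z=.025: 0.45743452222588543 top u 0.4035870758396789 [0.36420476 0.46795822] 0.10697886232712933
0.38 424 [0.363 0.48 ] 0.017
0.4 430 [0.363 0.515] 0.017
0.42 399 [0.363 0.48 ] 0.016
0.44 227 [0.364 0.48 ] 0.016
0.46 338 [0.365 0.479] 0.018
0.48 380 [0.366 0.48 ] 0.019
0.5 357 [0.368 0.479] 0.018
0.52 361 [0.364 0.48 ] 0.019
0.54 99 [0.341 0.48 ] 0.018
0.56 40 [0.345 0.362] 0.019
v 0.36 387 [0.365 0.572]
v 0.38 538 [0.366 0.541]
v 0.4 552 [0.365 0.541]
v 0.42 572 [0.366 0.542]
v 0.44 606 [0.358 0.54 ]
v 0.46 739 [0.36  0.543]
[0.0, 0.0, 0.0, 0.0, 0.0, 0.0, 0.0, 0.07, 0.07]
[0.04, 0.0, 0.0, 0.0, 0.0, 0.0, 0.0, 0.08, 0.11]
[0.04, 0.0, 0.0, 0.1, 0.11, 0.1, 0.11, 0.11, 0.11]
[0.07, 0.06, 0.0, 0.04, 0.04, 0.03, 0.11, 0.11, 0.11]
[0.08, 0.07, 0.06, 0.0, 0.0, 0.0, 0.11, 0.11, 0.11]
[0.09, 0.07, 0.07, 0.0, 0.0, 0.0, 0.0, 0.4, 0.41]
[0.07, 0.06, 0.0, 0.4, 0.41, 0.41, 0.41, 0.41, 0.41]
[0.0, 0.0, 0.0, 0.0, 0.0, 0.0, 0.0, 0.07, 0.0]
[0.04, 0.0, 0.0, 0.0, 0.0, 0.0, 0.0, 0.07, 0.11]
[0.04, 0.0, 0.0, 0.1, 0.11, 0.1, 0.11, 0.11, 0.11]
[0.07, 0.06, 0.0, 0.04, 0.04, 0.04, 0.11, 0.1, 0.11]
[0.08, 0.07, 0.06, 0.0, 0.0, 0.0, 0.11, 0.11, 0.11]
[0.08, 0.06, 0.06, 0.0, 0.0, 0.0, 0.0, 0.39, 0.4]
[0.06, 0.0, 0.0, 0.4, 0.4, 0.4, 0.4, 0.4, 0.4]
```

```bash
cat >> h.py <<'E'
from scipy.spatial.transform import Rotation as Ro
a=np.radians(-13);ex=np.array([np.cos(a),np.sin(a)]);ey=np.array([-ex[1],ex[0]])
Rt=np.column_stack([[*ey,0],[*ex,0],[0,0,-1]])
def to(xyz,frame=None):
    s=robot.observe(); R=Ro.from_rotvec(s['eef_rot'])
    print('shift mm',(R.inv().apply(np.array(xyz)-s['position'])*1000).round(1),'turn deg',np.degrees((R.inv()*Ro.from_matrix(Rt)).as_rotvec()).round(1))
def bk(u,v,z): return [*(u*ex+v*ey),z]
def where():
    s=robot.observe();p=s['position'];print('t',s['t'],'u v z',(p[:2]@ex).round(4),(p[:2]@ey).round(4),p[2].round(4),'F',s['contact_force'].round(2),'open',s['opening'])
E
python3 -c "
from h import *
to([.5,-.15,.27]);to(bk(.36,.421,.27)); print(bk(.36,.421,.27))"
```

```text
shift mm [ 383.3 -320.1  -41. ] turn deg [ -0.1  -0.  -50.9]
shift mm [ 544.8 -774.6  -40.2] turn deg [ -0.1  -0.  -50.9]
[np.float64(0.44547761720145185), np.float64(0.3292274177107926), 0.27]
```

Request:
{"method": "carry_out", "body": {
  "moves": [
    [0,0,-10,45,-38,-30,0],
    [0,0,-20,90,-76,-41,0],
    [0,0,-30,137,-115,-41,0],
    [0,0,-40,185,-155,-41,0],
    [0,0,-51,233,-195,-41,0],
    [0,0,-51,280,-235,-41,0],
    [0,0,-51,330,-277,-41,0],
    [0,0,-51,383,-320,-41,0],
    [0,0,-51,383,-320,-41,0]
  ]
}}

```text
t: 1.23
position: [0.5015, -0.1451, 0.2705]
eef_rot: [-2.448, -1.968, -0.003]
contact_force: [-0.1, -1.2, 0.1]
opening: 0.004
finger_force: 0.0
```

```bash
python3 -c "
from h import *
where();to(bk(.36,.421,.25))"
```

```text
t 1.225 u v z 0.5212 -0.0286 0.2705 F [-0.08 -1.25  0.12] open 0.0039951277092346695
shift mm [ 451.2 -156.6   21.4] turn deg [ 0.  -0.1  0.6]
```

Request:
{"method": "carry_out", "body": {
  "moves": [
    [0,0,0,50,-25,0,0],
    [0,0,0,105,-45,5,0],
    [0,0,0,160,-65,10,0],
    [0,0,0,215,-85,15,0],
    [0,0,0,270,-105,20,0],
    [0,0,0,325,-125,21,0],
    [0,0,0,380,-145,21,0],
    [0,0,0,430,-157,21,0],
    [0,0,0,451,-157,21,0],
    [0,0,0,451,-157,21,0]
  ]
}}

```text
t: 2.48
position: [0.448, 0.3248, 0.2488]
eef_rot: [-2.455, -1.959, 0.001]
contact_force: [-0.6, -0.2, -0.3]
opening: 0.001
finger_force: 0.0
```

```bash
python3 -c "
from h import *
where();to(bk(.36,.421,.107))
c,im,d=grab('wrist','w1.png')"
```

```text
t 2.475 u v z 0.3634 0.4172 0.2488 F [-0.62 -0.24 -0.3 ] open 0.000593199932940698
shift mm [  3.8  -3.3 141.8] turn deg [-0.1  0.   0.2]
```

View pics/w1.png

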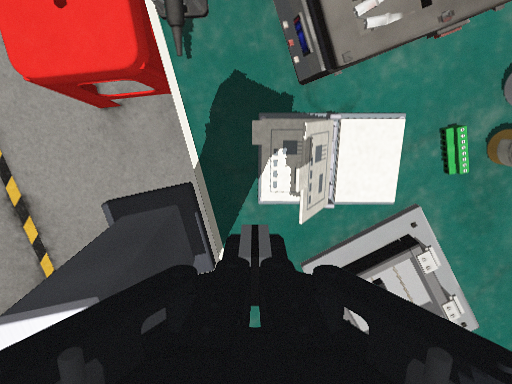

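The wrist view shows the book aligned with the tool axes: spine at column 335, tab of the propped leaf at (304,175). Now I descend in front of the tab.

Request:
{"method": "carry_out", "body": {
  "moves": [
    [0,0,0,4,-3,50,0],
    [0,0,0,4,-3,100,0],
    [0,0,0,4,-3,135,0],
    [0,0,0,4,-3,142,0],
    [0,0,0,4,-3,142,0]
  ]
}}

```text
t: 3.15
position: [0.4467, 0.3279, 0.108]
eef_rot: [2.459, 1.955, 0.001]
contact_force: [0.3, 0.9, 1.0]
opening: -0.001
finger_force: 0.0
```

```bash
python3 -c "
from h import *
print(robot.finger_overhang);where();to(bk(.44,.421,.107))
c,im,d=grab('side'); cv2.imwrite('pics/s2.png',cv2.resize(im[100:220,150:300,::-1],(750,600)))"
```

```text
0.022
t 3.15 u v z 0.3615 0.42 0.108 F [0.31 0.9  0.99] open -0.0009359177158808774
shift mm [ 1.  78.5  1.1] turn deg [ 0. -0. -0.]
```

View pics/s2.png

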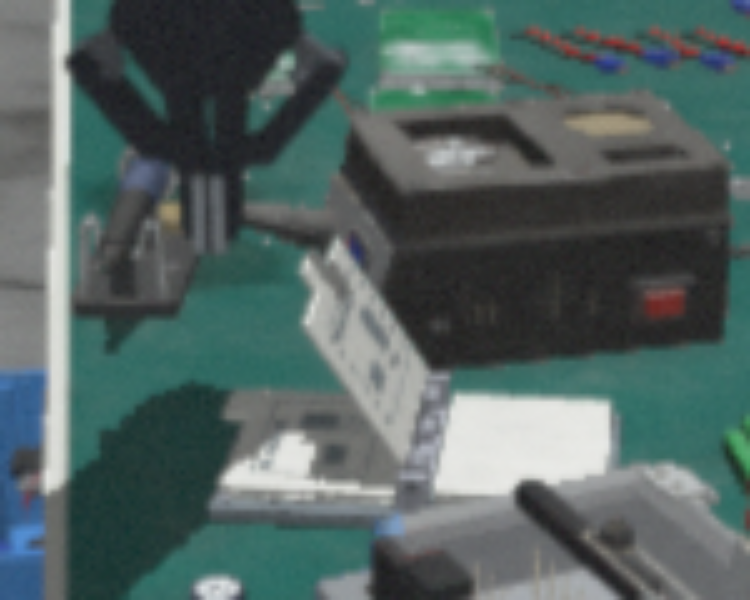

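The crop shows the finger tip at about (192,150) full-frame and the leaf tab at (214,151), with the gripper linkage flaring out above the fingers. I'll check the true tip height.

```bash
python3 -c "
from h import *
c,im,d=grab('side');W=cloud(c,d)
K=np.array([[c['fx'],0,c['cx']],[0,c['fy'],c['cy']],[0,0,1.]])
s=robot.observe()
for dz in(0,.022,.03): print(cv2.projectPoints(np.array([s['position']-[0,0,dz]]),cv2.Rodrigues(np.array(c['R']))[0],np.array(c['t']),K,np.array(c['dist_coeffs']))[0].ravel())
w=W[100:155,160:225].reshape(-1,3);u=w[:,:2]@ex;v=w[:,:2]@ey
for z in np.arange(.07,.24,.01):
    k=(abs(w[:,2]-z)<.005)&(abs(v-.41)<.06)&(u>.28)&(u<.39)
    if k.sum()>3: print(round(z,2),k.sum(),u[k].min().round(3),u[k].max().round(3),v[k].min().round(3))
l=W[140:205,185:290].reshape(-1,3);u=l[:,:2]@ex;v=l[:,:2]@ey
k=(u>.39)&(u<.47)&(l[:,2]>.09)&(l[:,2]<.13)&(v>.35)&(v<.48);print(l[k,2].max(),u[k].min())
"
```

```text
[193.2769299  148.90307012]
[193.56326898 157.81055754]
[193.66596921 161.01324297]
0.11 16 0.348 0.366 0.409
0.12 47 0.346 0.374 0.407
0.13 53 0.347 0.373 0.403
0.14 54 0.347 0.374 0.408
0.15 67 0.331 0.389 0.405
0.16 139 0.325 0.39 0.404
0.17 122 0.316 0.39 0.401
0.18 103 0.308 0.378 0.399
0.19 143 0.299 0.387 0.4
0.2 182 0.299 0.39 0.399
0.21 155 0.309 0.39 0.398
0.22 144 0.319 0.389 0.397
0.23 38 0.323 0.389 0.405
0.10693245104447527 0.40201387432104885
```

Request:
{"method": "carry_out", "body": {
  "moves": [
    [0,0,0,1,0,10,0],
    [0,0,0,1,0,19,0],
    [0,0,0,1,0,19,0]
  ]
}}

```text
t: 3.62
position: [0.4458, 0.3291, 0.0875]
eef_rot: [2.457, 1.957, -0.003]
contact_force: [0.8, 0.2, -0.1]
opening: -0.0
finger_force: 0.0
```

```bash
python3 -c "
from h import *
where()
for n in('side','scene'):
  c,im,d=grab(n);W=cloud(c,d).reshape(-1,3);u=W[:,:2]@ex;v=W[:,:2]@ey
  for z in np.arange(.055,.13,.005):
    k=(abs(W[:,2]-z)<.0025)&(abs(v-.42)<.03)&(u>.33)&(u<.39)
    if k.sum()>1: print(n,round(z,3),k.sum(),u[k].min().round(3),u[k].max().round(3),v[k].min().round(3),v[k].max().round(3))
"
```

```text
t 3.625 u v z 0.3603 0.4209 0.0875 F [ 0.78  0.19 -0.13] open -0.0001847635218573791
side 0.09 10 0.353 0.365 0.408 0.42
side 0.095 18 0.348 0.369 0.406 0.418
side 0.1 24 0.345 0.372 0.406 0.425
side 0.105 28 0.346 0.373 0.409 0.426
side 0.11 24 0.346 0.373 0.407 0.421
side 0.115 27 0.346 0.373 0.407 0.423
side 0.12 28 0.347 0.372 0.406 0.427
side 0.125 26 0.347 0.373 0.408 0.423
side 0.13 32 0.336 0.384 0.406 0.424
scene 0.095 8 0.349 0.362 0.429 0.434
scene 0.1 12 0.345 0.362 0.419 0.435
scene 0.105 15 0.345 0.365 0.428 0.434
scene 0.11 13 0.344 0.365 0.426 0.435
scene 0.115 16 0.346 0.366 0.428 0.436
scene 0.12 10 0.345 0.365 0.428 0.435
scene 0.125 11 0.344 0.365 0.429 0.435
scene 0.13 10 0.344 0.382 0.429 0.436
```

Request:
{"method": "carry_out", "body": {
  "moves": [
    [0,0,0,0,12,0,0],
    [0,0,0,0,25,0,0],
    [0,0,0,0,38,0,0],
    [0,0,0,0,50,0,0],
    [0,0,0,0,62,0,0],
    [0,0,0,0,74,0,0],
    [0,0,0,0,80,0,0],
    [0,0,0,0,80,0,0]
  ]
}}

```text
t: 4.72
position: [0.5248, 0.3113, 0.0882]
eef_rot: [2.458, 1.956, 0.0]
contact_force: [0.3, -0.4, -0.1]
opening: 0.0
finger_force: 0.0
```

```bash
python3 -c "
from h import *
where()
c,im,d=grab('side'); cv2.imwrite('pics/s3.png',cv2.resize(im[100:220,150:300,::-1],(750,600)))"
```

```text
t 4.725 u v z 0.4413 0.4214 0.0882 F [ 0.28 -0.37 -0.1 ] open 0.00010085602383839584
```

View pics/s3.png

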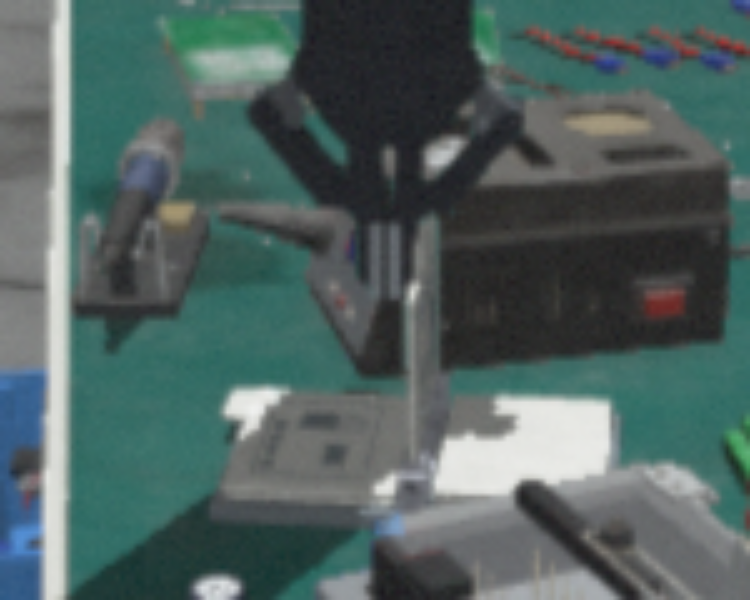

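The leaf stands upright against the fingers, tip at full-frame row ~160. Next I follow the arc over to about 55° past upright, then check the force.

Request:
{"method": "carry_out", "body": {
  "moves": [
    [0,0,0,0,9,0,0],
    [0,0,0,0,17,0,0],
    [0,0,0,0,25,2,0],
    [0,0,0,0,33,7,0],
    [0,0,0,0,41,12,0],
    [0,0,0,0,48,18,0],
    [0,0,0,0,53,24,0],
    [0,0,0,0,57,30,0],
    [0,0,0,0,57,30,0]
  ]
}}

```text
t: 5.9
position: [0.5798, 0.2985, 0.0576]
eef_rot: [-2.458, -1.957, 0.001]
contact_force: [-0.1, -0.3, 1.7]
opening: -0.004
finger_force: 0.5
```

```bash
python3 -c "
from h import *
where()
c,im,d=grab('side'); cv2.imwrite('pics/s4.png',cv2.resize(im[100:220,150:300,::-1],(750,600)))"
```

```text
t 5.9 u v z 0.4978 0.4213 0.0576 F [-0.08 -0.32  1.66] open -0.0040565076604951915
```

View pics/s4.png

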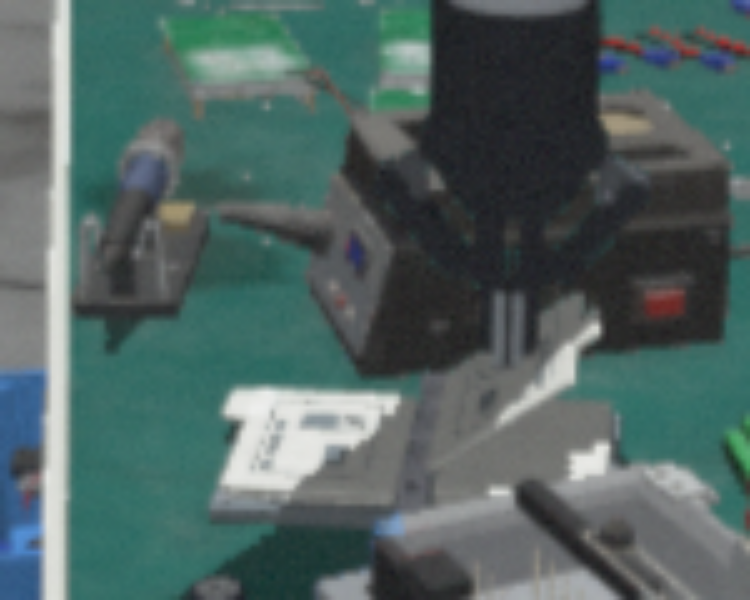

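The leaf leans well past upright (about 50°), with the fingers on its upper side at (510,360) in the crop and a force of about 1.7 N. I continue downward.

Request:
{"method": "carry_out", "body": {
  "moves": [
    [0,0,0,0,4,6,0],
    [0,0,0,0,7,12,0],
    [0,0,0,0,9,18,0],
    [0,0,0,0,10,23,0],
    [0,0,0,0,10,26,0],
    [0,0,0,0,10,26,0]
  ]
}}

```text
t: 6.7
position: [0.5895, 0.2967, 0.0321]
eef_rot: [-2.458, -1.957, 0.0]
contact_force: [0.0, -0.0, 1.4]
opening: 0.001
finger_force: 0.8
```

```bash
python3 -c "
from h import *
where()
def ang():
  for n in('side','scene'):
    c,im,d=grab(n);W=cloud(c,d).reshape(-1,3);u=W[:,:2]@ex;v=W[:,:2]@ey
    k=(u>.47)&(u<.56)&(abs(v-.421)<.05)&(abs(v-.421)>.02)&(W[:,2]<.075)&(W[:,2]>.005)
    print(n,k.sum(),'slope',np.polyfit(u[k],W[k,2],1), [np.median(W[k&(abs(u-x)<.004),2]).round(4) for x in(.48,.5,.52,.535,.543)])
ang()"
```

```text
t 6.7 u v z 0.5077 0.4217 0.0321 F [ 0.   -0.    1.35] open 0.0011418374118110908
side 347 slope [ 0.10126002 -0.02278818] [np.float64(0.027), np.float64(0.0295), np.float64(0.0335), np.float64(0.0353), np.float64(0.0362)]
scene 542 slope [ 0.12108089 -0.02945735] [np.float64(0.0288), np.float64(0.0321), np.float64(0.0346), np.float64(0.037), np.float64(0.0378)]
```

Request:
{"method": "carry_out", "body": {
  "moves": [
    [0,0,0,0,0,3,0],
    [0,0,0,0,0,6,0],
    [0,0,0,0,0,7,0],
    [0,0,0,0,0,7,0],
    [0,0,0,0,0,7,0]
  ]
}}

```text
t: 7.42
position: [0.5893, 0.2968, 0.0253]
eef_rot: [-2.457, -1.957, 0.0]
contact_force: [1.3, -0.6, 1.6]
opening: 0.001
finger_force: 1.1
```

```bash
cat >> h.py <<'E'
def ang():
  for n in('side','scene'):
    c,im,d=grab(n);W=cloud(c,d).reshape(-1,3);u=W[:,:2]@ex;v=W[:,:2]@ey
    k=(u>.47)&(u<.56)&(abs(v-.421)<.05)&(abs(v-.421)>.02)&(W[:,2]<.075)&(W[:,2]>.005)
    print(n,k.sum(),'slope',np.polyfit(u[k],W[k,2],1)[0], [np.median(W[k&(abs(u-x)<.004),2]).round(4) for x in(.48,.5,.52,.535,.543)])
E
python3 -c "
from h import *
where();ang();where()"
```

```text
t 7.425 u v z 0.5075 0.4217 0.0253 F [ 1.27 -0.62  1.63] open 0.0012755874199504335
side 290 slope 0.02999018454034411 [np.float64(0.0247), np.float64(0.0251), np.float64(0.0255), np.float64(0.0259), np.float64(0.0261)]
scene 487 slope 0.022717662989666446 [np.float64(0.0257), np.float64(0.0261), np.float64(0.0268), np.float64(0.0272), np.float64(0.0266)]
t 7.525 u v z 0.5075 0.4217 0.0253 F [ 1.62 -0.11  1.67] open 0.0015052395708909647
```

Request:
{"method": "carry_out", "body": {
  "moves": [
    [0,0,0,0,0,1,0],
    [0,0,0,0,0,1,0],
    [0,0,0,0,0,1,0]
  ]
}}

```text
t: 7.9
position: [0.5894, 0.2967, 0.0244]
eef_rot: [-2.457, -1.957, 0.0]
contact_force: [0.7, 0.2, 3.3]
opening: -0.003
finger_force: 1.3
```

```bash
python3 -c "
from h import *
where();ang();where();ang();where()
for n in('side','scene'):
  c,im,d=grab(n,n+'_end.png');W=cloud(c,d).reshape(-1,3);u=W[:,:2]@ex;v=W[:,:2]@ey
  k=(u>.37)&(u<.44)&(abs(v-.421)<.04);print('lower leaf z',np.nanpercentile(W[k,2],[5,50,95]))"
```

```text
t 7.9 u v z 0.5075 0.4217 0.0244 F [0.74 0.19 3.26] open -0.0033537084600944386
side 282 slope 0.013844211313306083 [np.float64(0.0242), np.float64(0.0243), np.float64(0.0242), np.float64(0.0246), np.float64(0.0245)]
scene 478 slope 0.010679581886657805 [np.float64(0.0256), np.float64(0.0262), np.float64(0.0255), np.float64(0.026), np.float64(0.0256)]
t 8.0 u v z 0.5076 0.4217 0.0244 F [0.6  0.05 2.7 ] open -0.0018911213341064818
side 282 slope 0.013970599220585701 [np.float64(0.024), np.float64(0.0249), np.float64(0.0244), np.float64(0.0244), np.float64(0.025)]
scene 482 slope 0.002373051643531711 [np.float64(0.0259), np.float64(0.0257), np.float64(0.0259), np.float64(0.0261), np.float64(0.0253)]
t 8.1 u v z 0.5075 0.4217 0.0244 F [ 0.3  -0.6   2.67] open 0.004115239336901499
lower leaf z [0.01376976 0.0154353  0.01689938]
lower leaf z [0.01363451 0.01672189 0.01944106]
```

The leaf is flat to within about 0.01 rad and held with about 3 N. The lower leaf still lies flat, so I'm handing the job in.

```bash
python3 -c "
from cell import robot
print(robot.job_done())"
```

```text
the job is handed in; nothing more can be done
None
```

The propped-up leaf is turned over and lies flat on the far side (within about 0.015 rad by camera), held down by the closed fingers with about 3 N; the lower leaf still lies flat, and I handed the job in at about 8 s (the verdict was not shown, and I did not re-measure the loose parts).

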